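# Pack the massing blocks in the bolted slide-lid case

### The job

Pack away the study model for a client visit: move the white glue bottle out of the sliding lid's way and stand it upright elsewhere on the desk, draw the lid's bolt, slide the lid open and lay every timber massing block that is out into the case. Then slide the lid fully shut over them and shoot the bolt fully home into its staple; the blue foam pieces stay out on the desk.

Things in the scene. Friction and masses are not known exactly. Their poses are not given: they have to be found in the camera images.
- case: plywood travelling case, fixed, 156 (x) x 210 (y) x 58 mm. Origin: centre of its underside; x points away from the robot, y the way the lid opens, roughly to the robot's left. Front and back walls 12 mm thick, 58 mm high, their top lips reach in to x = +-67 mm; -y end wall 10 mm thick, 58 mm high; +y end wall 10 mm thick, only 48 mm high: the lid slides out over it
- case_in (a point): centre of the case's inner floor, 6 mm above the desk. The space inside is 132 (x) x 190 (y) mm and 42 mm deep under the lid
- staple (a point): centre of the top of the bolt's steel staple on the case's front rim, 10 (x) x 20 (y) mm, at x = -73, y = -55 mm in the case's frame, top 74 mm above the desk; 12 mm between its cheeks
- lid (a joint): the sliding lid, m: 0 = fully shut, 0.182 = fully open at its stop. Slides along the case's +y, stays where it is left (about 2.5 N of friction). Plate 142 x 200 mm, z = 48 to 54 mm over the desk; shut it spans y = -95 to +105 mm of the case, fully open +87 to +287 mm, level over the desk. Bolt and pull ride on it. With the bolt in its staple it moves only about 2 mm
- lid_pull (a point): middle of the top of the lid's dark wooden pull, a bar 70 mm long along the case's x, 12 mm thick along y, 26 mm high (54 to 80 mm above the desk), at y = 35 mm in the case's frame when the lid is shut; moves with the lid
- bolt (a joint): the barrel bolt on the lid, m: 0 = shot fully home, its end in the staple; 0.024 = fully drawn. Slides along the case's x, is drawn towards +x, stays where it is left (about 1.2 N of friction). The end clears the staple beyond about 0.012. The 8 mm rod enters the staple only with the lid fully shut
- bolt_knob (a point): centre of the top of the bolt's upright steel knob, 13 mm across, top 93 mm above the desk, free for 20 mm below it; at x = -30, y = -55 mm in the case's frame with lid and bolt at 0; moves with both. The bolt's guides, 19 mm before and 47 mm behind the knob along x when shot, are 71 mm high
- flat_1: timber massing block, a flat 30 x 50 x 22 mm box (body x, y, z), loose, 30 g, may be absent; to be packed. Origin at the centre of its underside, z up
- flat_2: timber massing block, a flat 30 x 50 x 22 mm box (body x, y, z), loose, 30 g, may be absent; to be packed. Origin at the centre of its underside, z up
- flat_3: timber massing block, a flat 30 x 50 x 22 mm box (body x, y, z), loose, 30 g, may be absent; to be packed. Origin at the centre of its underside, z up
- cube_1: timber massing block, a 34 mm cube, loose, 30 g, may be absent; to be packed. Origin at the centre of its underside, z up
- cube_2: timber massing block, a 34 mm cube, loose, 30 g, may be absent; to be packed. Origin at the centre of its underside, z up
- glue: white glue bottle with a grey nozzle cap, standing loose beside the case's +y end in the way of the lid, 43 mm across, 134 mm high; the round body to grasp reaches up to about 90 mm. 140 g. Origin at the centre of its underside, z up
- foam_tall: blue foam block 44 x 44 x 58 mm, loose, stays out. Origin at the centre of its underside
- foam_ell: blue L-shaped foam block 50 x 80 x 30 mm, loose, stays out. Origin at the centre of its underside
There are look-alikes about, which are no part of the job. What is shaped like the flat_1 but green is not meant.

How it is judged:
On the way, in this order (a step that is already met when the one before it is completed fails the run):
1. the bolt is drawn clear of its staple with the lid still shut (value of joint bolt above 0.014 m and value of joint lid below 0.01 m), for 0.2 s.
2. the lid is slid open by at least 120 mm (value of joint lid above 0.12 m), for 0.2 s.
3. every block that is out lies in the case (x of flat_1 in the frame of case between -0.066 and 0.066 m and y of flat_1 in the frame of case between -0.095 and 0.095 m and z of flat_1 in the frame of case between -0.005 and 0.045 m and x of flat_2 in the frame of case between -0.066 and 0.066 m and y of flat_2 in the frame of case between -0.095 and 0.095 m and z of flat_2 in the frame of case between -0.005 and 0.045 m and x of flat_3 in the frame of case between -0.066 and 0.066 m and y of flat_3 in the frame of case between -0.095 and 0.095 m and z of flat_3 in the frame of case between -0.005 and 0.045 m and x of cube_1 in the frame of case between -0.066 and 0.066 m and y of cube_1 in the frame of case between -0.095 and 0.095 m and z of cube_1 in the frame of case between -0.005 and 0.045 m and x of cube_2 in the frame of case between -0.066 and 0.066 m and y of cube_2 in the frame of case between -0.095 and 0.095 m and z of cube_2 in the frame of case between -0.005 and 0.045 m), for 0.2 s.
4. the lid is shut (value of joint lid below 0.005 m), for 0.2 s.
5. the bolt is shot home (value of joint bolt below 0.004 m and value of joint lid below 0.005 m), for 0.2 s.
At the end, for the whole second after the job is handed in: every timber block present lies in the case under the lid, the lid is within 5 mm of fully shut and the bolt within 4 mm of fully home in its staple, the glue bottle stands upright on the desk (within 0.1 rad, at rest), and both blue foam pieces are on the desk outside the case (all of step 3 and all of step 5 and angle between glue's own z axis and vertical below 0.1 rad and height (world z) of glue between -0.01 and 0.006 m and linear speed of glue below 0.02 m/s and horizontal distance between each of foam_tall, foam_ell and case above 0.09 m and height (world z) of foam_tall between -0.02 and 0.045 m and height (world z) of foam_ell between -0.02 and 0.045 m); the robot touches nothing.
It fails at once if the lid is run against the glue bottle (contact force between lid and glue above 2 N).
Of flat_1, flat_2, flat_3, cube_1, cube_2 only 3 to 5 are there at a start; the rules pass over those that are not, and their reading is None.
At some moment in a run one of flat_1, flat_2, flat_3, cube_1, cube_2 may be knocked a few centimetres aside while the robot is not near it.
Once in a run the grip may slacken for a moment while it holds something.
It also fails if it takes over 210 s, if anything falls off the work surface, if the arm or the gripper's body presses on something with over 40 N, if the wrist force passes 120 N, or if a joint passes its speed limit or range.

### The arm

A 6-joint arm with a two-finger parallel gripper is mounted at the origin on the work surface; the furniture and walls round the work are solid. World frame = base frame: x ahead of the robot, y to its left, z up, the work surface at z = 0. Lengths are in m, angles in rad, forces in N, time in s.
With the tool pointing down it reaches from about 0.3 to 0.825 m from the base axis. Payload 5.4 kg.
Tool frame: the origin (TCP) lies midway between the tips of the shut fingers; the grasp point (between the pads) lies 19 mm behind it (bot.grip_point_offset is the distance from the TCP to the grasp point, in m); x points along the fingers, z is the direction in which the jaws open and shut, and the axes are right-handed (so a half turn about x gives the same grasp; the last joint's range is limited). The gripper opens to 92 mm and grips with 3 to 60 N. Pads are 20 mm wide; open, the fingers measure 128 mm over their backs; the gripper's body (75 mm by 189 mm) begins 69 mm behind the grasp point.
Start: joints at [-1.534, 0.158, 1.597, -0, 1.386, -0.21], TCP at [0.14, -0.558, 0.215] pointing down, gripper open.
Joint ranges: [-2.91, 2.91], [-0.94, 2.29], [0.18, 2.7], [-1.29, 4.43], [0.17, 2.64], [-3, 3]. Speed limits (rad/s): [2.57, 2.57, 3.14, 3.14, 3.14, 3.14].

### API

Orientations are given as a unit quaternion [w, x, y, z].
In Python, from plant import bot gives the robot as it stands.
- The arm moves only by the tool arm_command, never from a script. Its argument "motion" is a list of rows, each a list of 2 entries, a list of its own where there are three numbers: the shift along the tool's x, y, z in mm, then the turn about the tool's x in degrees. A call has 1 to 5 rows; each row is the pose to reach, as a shift and turn from the pose commanded when the call began, along the tool's axes at that moment; what a row does not reach only later rows make up. A row lasts 1/10 s, in which the tool goes at most 50 mm and 8.59 degrees, less where a joint would pass 70% of its speed; a pose out of reach is approached as far as the arm can. A call with a gripper value outside its range is refused whole. "grip" is the finger opening in mm, from 0 to 91.9, set as the call begins (left out, the last holds). The fingers move at their own pace and stop on an object; "force" is the grip in N (left out, the last holds). Time passes only in rows, so rows that repeat a pose let the fingers close. It gives the time, the measured TCP pose, the force and the opening at its end, in the units of the state.
- bot.get_state(): the state, without advancing time (a new reading comes with each control period).
- bot.camera(name): name is "side" or "top" or "wrist"; returns a dict with "color" (480x640x3 uint8, red, green, blue), "K" (3x3 intrinsics, pixels), "R" (3x3) and "t" (3): a world point X has camera coordinates R X + t; the wrist camera has in their place "T_tool_cam" (4x4, takes a point from camera to tool coordinates, whose origin is the TCP and whose axes are the tool frame's). Camera axes: x right, y down, z forward; pixel columns grow to the right and rows downward; lengths in m; the calibration is good to about 2 mm. The wrist camera is an equidistant fisheye: a pixel r from the principal point sees the ray r / f radians off the axis. A picture is of the moment at which its call begins: read the wrist's pose just before it. There is no depth.
- bot.close_job(): hands the job in, once; it reports no verdict.
The state is a dict: "time": time; "qpos": joint angles; "joint_vel": joint speeds; "joint_torque": joint torques, N m; "eef_pos": TCP position; "orientation": TCP orientation; "ft_force": force on the tool from outside, world axes, zero at the start; "wrist_torque": the same for the moment, N m; "grip_width": finger opening in m.
Only numpy, scipy, OpenCV 4.12 (cv2) and the standard library are available. Lean on these libraries where they do the work, as an engineer would, in place of code of your own. Each camera call takes 0.05 s, during which the arm holds its last target. There are 200 camera calls.

## Working session

There is one attempt and no reset: what is moved stays moved. The work goes in short steps, Python scripts to look and compute and a tool call to move; the robot and the scene stay as the last step left them, time stands still between calls to the robot, and variables do not carry over. Pictures are saved under pics/ and viewed, about 12 in all and at most 16, crops included, and the job is handed in when it is done.

Besides the shell and the picture viewer there is one more tool, called after "Emit:" in YAML: its name, and indented under it one key for each argument. arm_command: Moves the arm, as the interface text tells. Its arguments: {"type":"object","properties":{"motion":{"type":"array","items":{"type":"array"}},"grip":{"type":"number"},"force":{"type":"number"}},"required":["motion"]}

```bash
mkdir -p pics; ls; python3 - <<'E'
from plant import bot
import cv2
s=bot.get_state();print({k:(v if not hasattr(v,'tolist') else v) for k,v in s.items()})
for n in("top","side"):
    c=bot.camera(n);cv2.imwrite(f"pics/{n}0.png",c["color"][:,:,::-1]);print(n,c["K"],c["R"],c["t"])
E
```

```text
pics
{'time': 0.0, 'qpos': array([-1.53410047e+00,  1.59060598e-01,  1.59818935e+00, -3.25695704e-05,
        1.38617938e+00, -2.10099182e-01]), 'joint_vel': array([-0.00035486, -0.00046433, -0.00038709, -0.00063569,  0.00038751,
        0.00098081]), 'joint_torque': array([-8.08276200e-04, -3.85584855e+01, -3.22104406e+01,  6.99334801e-02,
        3.80573329e-02, -1.34694592e-04]), 'eef_pos': array([ 0.14041794, -0.55696501,  0.2136339 ]), 'orientation': array([ 0.55731511,  0.43514386,  0.55816781, -0.43416401]), 'ft_force': array([ 0.50170138, -0.02693586,  0.49699098]), 'wrist_torque': array([0.0239985 , 0.00059283, 0.04403946]), 'grip_width': 0.09223351672465972}
top [[615.3203889    0.         316.3814963 ]
 [  0.         615.3203889  244.50120935]
 [  0.           0.           1.        ]] [[ 3.72390075e-02 -9.99306233e-01  5.55264286e-04]
 [-9.27512369e-01 -3.47704163e-02 -3.72171766e-01]
 [ 3.71932872e-01  1.33442927e-02 -9.28163708e-01]] [-0.04716696  0.51180962  1.06374774]
side [[475.05578685   0.         319.07139666]
 [  0.         475.05578685 244.63904041]
 [  0.           0.           1.        ]] [[ 0.97935065 -0.20215744  0.00216183]
 [-0.11537929 -0.56767118 -0.81513008]
 [ 0.16601182  0.79804874 -0.57927392]] [-0.51642602  0.13409791  0.90706337]
```

View pics/top0.png

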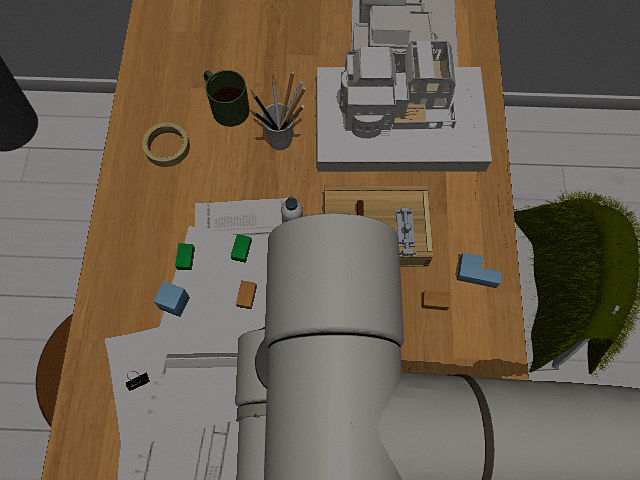

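View pics/side0.png

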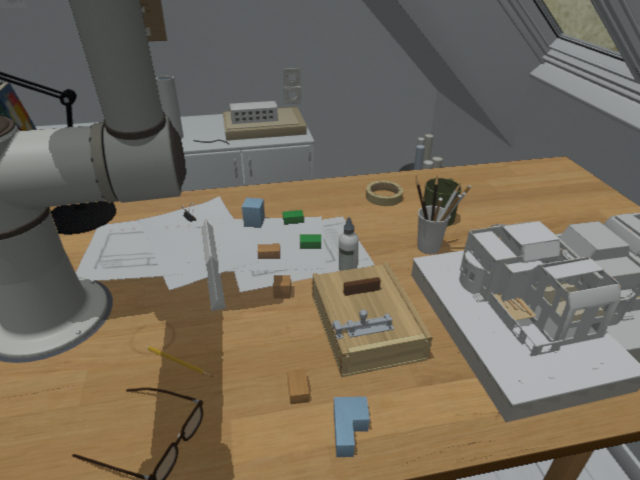

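```bash
cat > h.py <<'E'
from plant import bot
import numpy as np, cv2
from scipy.spatial.transform import Rotation as Ro
def px(c,u,v,z):
    "pixel to world at height z (fixed cams)"
    d=c["R"].T@np.linalg.solve(c["K"],[u,v,1.]); o=-c["R"].T@c["t"]
    return o+d*(z-o[2])/d[2]
def proj(c,X):
    p=c["K"]@(c["R"]@np.asarray(X)+c["t"]); return p[:2]/p[2]
def tool(s):
    q=s["orientation"]; return Ro.from_quat([q[1],q[2],q[3],q[0]]).as_matrix()
def crop(img,x,y,w,h,k,f):
    cv2.imwrite(f,cv2.resize(img[y:y+h,x:x+w],None,fx=k,fy=k,interpolation=cv2.INTER_CUBIC))
def wproj(c,s,X):
    T=c["T_tool_cam"]; p=tool(s).T@(np.asarray(X)-s["eef_pos"]); p=T[:3,:3].T@(p-T[:3,3])
    th=np.arctan2(np.hypot(p[0],p[1]),p[2]); r=np.hypot(p[0],p[1]); K=c["K"]
    return K[0,0]*th*p[0]/r+K[0,2],K[1,1]*th*p[1]/r+K[1,2]
def wpx(c,s,u,v,z):
    K=c["K"];T=c["T_tool_cam"];a=(u-K[0,2])/K[0,0];b=(v-K[1,2])/K[1,1];th=np.hypot(a,b)
    d=np.array([a/th*np.sin(th),b/th*np.sin(th),np.cos(th)]); R=tool(s)
    d=R@T[:3,:3]@d; o=s["eef_pos"]+R@T[:3,3]; return o+d*(z-o[2])/d[2]
E
python3 - <<'E'
from h import *
t=cv2.imread("pics/top0.png");s=cv2.imread("pics/side0.png")
crop(s,235,200,200,260,3,"pics/s0c.png") if 0 else crop(s,240,235,200,150,4,"pics/s0c.png")
print(tool(bot.get_state()).round(3))
E
```

```text
[[-0.     0.97   0.244]
 [ 0.002  0.244 -0.97 ]
 [-1.     0.    -0.002]]
```

View pics/s0c.png

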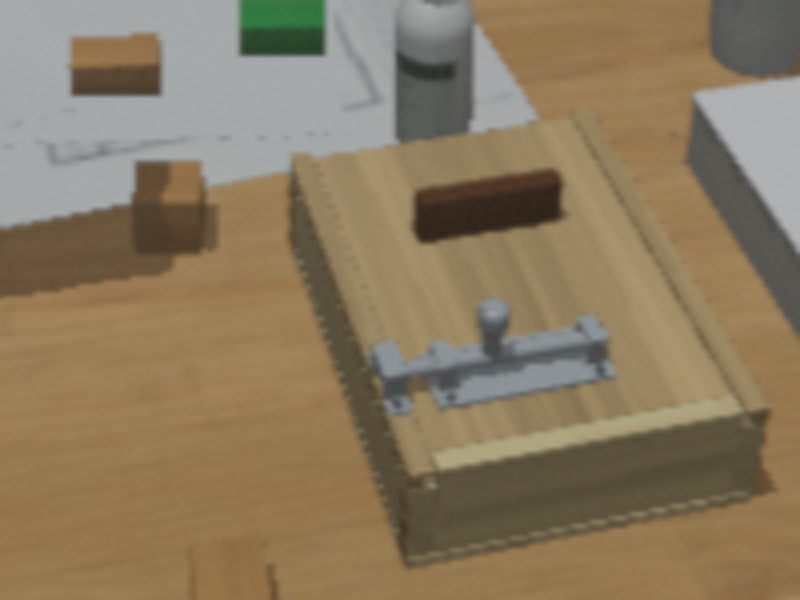

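```bash
python3 - <<'E'
from h import *
from scipy.optimize import least_squares
c=bot.camera("side");t=bot.camera("top")
C=lambda u,v:(240+u/4,235+v/4)
obs=[(c,(-78,-105,0),C(410,562)),(c,(78,-105,0),C(757,495)),(c,(-78,105,58),C(293,155)),(c,(78,-105,58),C(765,410)),(c,(78,105,58),C(583,110)),(c,(-78,-105,58),C(414,476)),(c,(-30,-55,90),C(493,312)),
(t,(78,105,58),(324,190)),(t,(78,-105,58),(427.5,190.5))]
def W(p,X): 
    a=p[2];X=np.array(X)/1e3;return np.array([p[0]+X[0]*np.cos(a)-X[1]*np.sin(a),p[1]+X[0]*np.sin(a)+X[1]*np.cos(a),X[2]])
f=lambda p:np.concatenate([proj(k,W(p,X))-o for k,X,o in obs])
r=least_squares(f,[.55,-.08,0.]);print(r.x,r.fun.reshape(-1,2).round(1))
p=r.x
for n,X in dict(inn=(0,0,6),staple=(-73,-55,74),knob=(-30,-55,93),pull=(0,35,80)).items(): print(n,W(p,X).round(4))
for n,u,v,z in [("flatA top",268.7,247.5,.022),("cube top",282,280,.034),("flatC top",299,380,.022),("green2",311,238,.022),("foamtall",254,205,.058),("ell",350,415,.03)]: print(n,px(c,u,v,z).round(3))
for n,u,v,z in [("flatA",246,293,.022),("flatC",435,299,.022),("glue cap",291,202,.134),("foam",170,297,.058),("g1",186,254,.022),("g2",241,247,.022)]: print("top",n,px(t,u,v,z).round(3))
print("side gluecap",px(c,349,225,.134))
E
```

```text
[ 0.584092   -0.14818913  0.05221965] [[-1.3  2.6]
 [-1.4  1. ]
 [-2.6 -0.2]
 [ 1.3 -1.5]
 [ 0.5 -1.2]
 [-1.2  0.2]
 [-1.4 -0.1]
 [ 0.5 -3.1]
 [-0.  -4.9]]
inn [ 0.5841 -0.1482  0.006 ]
staple [ 0.5141 -0.2069  0.074 ]
knob [ 0.557  -0.2047  0.093 ]
pull [ 0.5823 -0.1132  0.08  ]
flatA top [0.435 0.105 0.022]
cube top [ 0.447 -0.027  0.034]
flatC top [ 0.44  -0.264  0.022]
green2 [0.534 0.123 0.022]
foamtall [0.418 0.234 0.058]
ell [ 0.502 -0.348  0.03 ]
top flatA [0.436 0.107 0.022]
top flatC [ 0.438 -0.263  0.022]
top glue cap [0.583 0.022 0.134]
top foam [0.412 0.246 0.058]
top g1 [0.514 0.234 0.022]
top g2 [0.533 0.125 0.022]
side gluecap [ 0.58455786 -0.00799373  0.134     ]
```

Emit:
arm_command:
  motion:
    - [[-9,31,-25],0]
    - [[-18,62,-50],0]
    - [[-27,93,-75],0]
    - [[-36,124,-100],0]
    - [[-45,155,-125],0]

```text
time: 0.7
eef_pos: [0.2609, -0.397, 0.2598]
orientation: [0.558, 0.435, 0.558, -0.435]
ft_force: [0.2, -0.2, -0.2]
grip_width: 0.0921
```

Emit:
arm_command:
  motion:
    - [[-9,31,-25],0]
    - [[-18,62,-50],0]
    - [[-27,93,-75],0]
    - [[-36,124,-100],0]
    - [[-45,155,-125],0]

```text
time: 1.2
eef_pos: [0.3806, -0.2379, 0.3049]
orientation: [0.558, 0.435, 0.558, -0.435]
ft_force: [0.2, -0.0, 0.6]
grip_width: 0.0921
```

Emit:
arm_command:
  motion:
    - [[-9,31,-25],0]
    - [[-18,62,-50],0]
    - [[-27,93,-75],0]
    - [[-36,124,-100],0]
    - [[-45,155,-125],0]

```text
time: 1.7
eef_pos: [0.5004, -0.0787, 0.3499]
orientation: [0.558, 0.435, 0.558, -0.435]
ft_force: [0.1, -0.8, 0.7]
grip_width: 0.0919
```

Emit:
arm_command:
  motion:
    - [[0,0,0],5]
    - [[0,0,0],11.1]
    - [[0,0,0],11.1]
    - [[0,0,0],11.1]

```text
time: 2.1
eef_pos: [0.4996, -0.0803, 0.3494]
orientation: [0.514, 0.486, 0.514, -0.486]
ft_force: [0.6, -0.8, 0.6]
grip_width: 0.0923
```

```bash
python3 - <<'E'
from h import *
s=bot.get_state();c=bot.camera("wrist");cv2.imwrite("pics/w1.png",c["color"][:,:,::-1])
print(s["time"],s["eef_pos"],tool(s).round(3),s["qpos"].round(2));print(c["K"],c["T_tool_cam"].round(3))
import pickle;pickle.dump((s,c),open("w1.pkl","wb"))
E
```

```text
2.1 [ 0.49961161 -0.08034908  0.34938216] [[-0.     0.998  0.055]
 [ 0.     0.055 -0.998]
 [-1.    -0.    -0.   ]] [-0.4  -0.08  1.58  0.    1.64  1.12]
[[371.64829954   0.         314.41996032]
 [  0.         371.64829954 243.60520097]
 [  0.           0.           1.        ]] [[-0.    -0.26   0.966 -0.17 ]
 [-0.002 -0.966 -0.26   0.073]
 [ 1.    -0.002 -0.     0.   ]
 [ 0.     0.     0.     1.   ]]
```

View pics/w1.png

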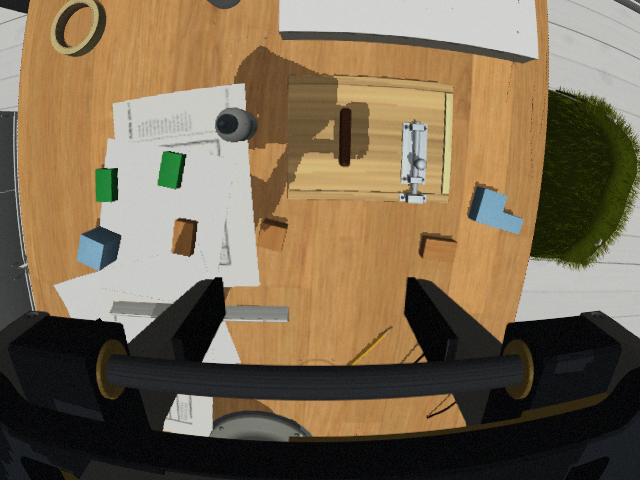

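```bash
python3 - <<'E'
from h import *
im=cv2.imread("pics/w1.png");crop(im,280,65,185,145,4.3,"pics/w1c.png");crop(im,165,100,120,165,3.6,"pics/w1d.png")
E
```

```text
(no output)
```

View pics/w1c.png

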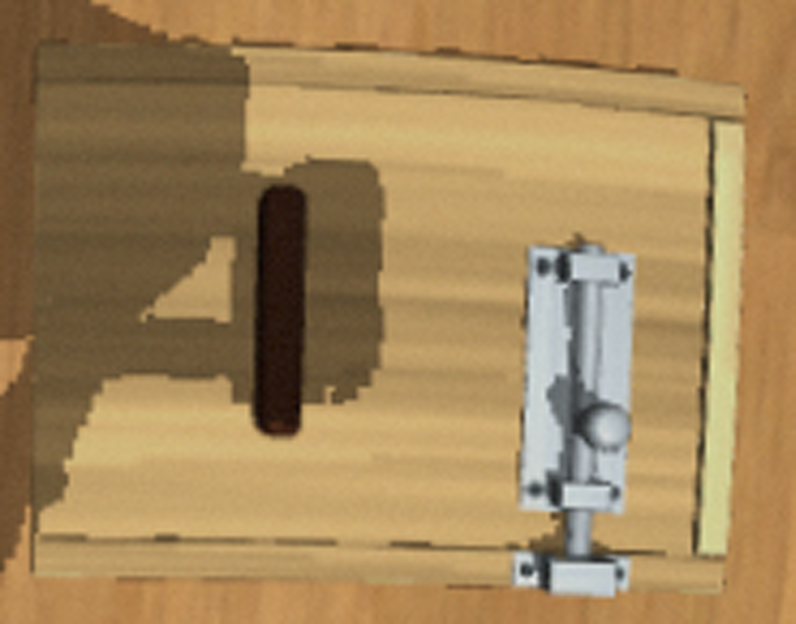

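View pics/w1d.png

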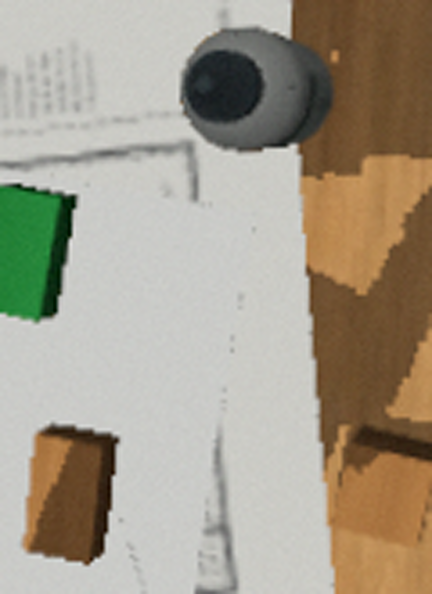

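```bash
cat >> h.py <<'E'
def case_fit(c,s,obs,p0=(.584,-.148,.052)):
    from scipy.optimize import least_squares
    f=lambda p:np.concatenate([np.array(wproj(c,s,W(p,X)))-o for X,o in obs])
    return least_squares(f,p0)
def W(p,X):
    a=p[2];X=np.array(X)/1e3;return np.array([p[0]+X[0]*np.cos(a)-X[1]*np.sin(a),p[1]+X[0]*np.sin(a)+X[1]*np.cos(a),X[2]])
def shift(target):
    "tool-axes shift in mm from the measured pose to world target (TCP)"
    s=bot.get_state(); return (tool(s).T@(np.asarray(target)-s["eef_pos"])*1e3).round(1), s["eef_pos"].round(4)
E
python3 - <<'E'
from h import *
import pickle
s,c=pickle.load(open("w1.pkl","rb"))
C=lambda u,v:np.array((280+u/4.3,65+v/4.3)); D=lambda u,v:(165+u/3.6,100+v/3.6)
obs=[((78,105,58),C(38,42)),((78,-105,58),C(745,87)),((-78,-105,58),C(722,592)),((-78,105,58),C(33,575)),((-73,-55,74),C(583,575)),((-30,-55,93),C(609,420)),((0,35,80),C(280,308))]
r=case_fit(c,s,obs);p=r.x;print(p,r.fun.reshape(-1,2).round(1))
for n,X in dict(inn=(0,0,6),staple=(-73,-55,74),knob=(-30,-55,93),pull=(0,35,80)).items(): print(n,W(p,X).round(4))
print("glue cap",wpx(c,s,*D(207,82),.134),"base -y edge",wpx(c,s,*D(331,92),.0))
print("flatA",wpx(c,s,*D(64,497),.022),[wpx(c,s,*D(*q),.022).round(3)[:2].tolist() for q in [(40,440),(100,445),(88,562),(25,550)]])
print("cube",wpx(c,s,272,237,.034));print("flatC",wpx(c,s,437,249,.022))
E
```

```text
[ 0.58709386 -0.1473584   0.04012115] [[-0.9 -0.6]
 [ 0.  -1.6]
 [ 0.5 -0.3]
 [-0.8 -0.4]
 [ 0.2  0.3]
 [ 0.4  2.6]
 [ 0.6 -0.3]]
inn [ 0.5871 -0.1474  0.006 ]
staple [ 0.5164 -0.2052  0.074 ]
knob [ 0.5593 -0.2035  0.093 ]
pull [ 0.5857 -0.1124  0.08  ]
glue cap [0.59359665 0.0204897  0.134     ] base -y edge [0.59756327 0.00465302 0.        ]
flatA [0.43655148 0.10614722 0.022     ] [[0.46, 0.116], [0.459, 0.09], [0.41, 0.097], [0.413, 0.124]]
cube [ 0.44785589 -0.02577502  0.034     ]
flatC [ 0.43991596 -0.26098757  0.022     ]
```

Emit:
arm_command:
  motion:
    - [[0,34,-33],0]
    - [[0,68,-66],0]
    - [[0,101,-98],0]
    - [[30,101,-98],0.8]
    - [[60,101,-98],0.8]
  grip: 66

```text
time: 2.65
eef_pos: [0.5966, 0.0236, 0.2893]
orientation: [0.511, 0.49, 0.51, -0.489]
ft_force: [-0.5, 0.1, 0.3]
grip_width: 0.0661
```

Emit:
arm_command:
  motion:
    - [[30,0,0],0]
    - [[60,0,0],0]
    - [[90,0,0],0]
    - [[120,0,0],0]
    - [[120,0,0],0]

```text
time: 3.15
eef_pos: [0.592, 0.023, 0.1646]
orientation: [0.507, 0.488, 0.513, -0.492]
ft_force: [0.1, -0.4, -0.4]
grip_width: 0.0661
```

Emit:
arm_command:
  motion:
    - [[25,0,0],0]
    - [[50,0,0],0]
    - [[75,0,0],0]
    - [[95,0,0],0]
    - [[109,0,0],0]

```text
time: 3.65
eef_pos: [0.5959, 0.0226, 0.0608]
orientation: [0.51, 0.49, 0.51, -0.49]
ft_force: [-0.6, 0.1, -0.2]
grip_width: 0.0661
```

Emit:
arm_command:
  motion:
    - [[0,0,0],0]
    - [[0,0,0],0]
    - [[0,0,0],0]
    - [[0,0,0],0]
    - [[0,0,0],0]
  grip: 36
  force: 20

```text
time: 4.15
eef_pos: [0.5968, 0.0228, 0.0623]
orientation: [0.511, 0.491, 0.509, -0.489]
ft_force: [0.2, 0.5, 5.2]
grip_width: 0.0418
```

Emit:
arm_command:
  motion:
    - [[0,0,0],0]
    - [[0,0,0],0]
    - [[-1,0,0],0]
    - [[-2,0,0],0]
    - [[-3,0,0],0]

```text
time: 4.65
eef_pos: [0.5945, 0.023, 0.0628]
orientation: [0.509, 0.49, 0.51, -0.491]
ft_force: [-0.1, 0.0, -1.6]
grip_width: 0.0418
```

Emit:
arm_command:
  motion:
    - [[-12,0,0],0]
    - [[-24,0,0],0]
    - [[-32,0,-15],0]
    - [[-32,0,-40],0]
    - [[-32,0,-65],0]

```text
time: 5.15
eef_pos: [0.5934, 0.0893, 0.0971]
orientation: [0.51, 0.491, 0.509, -0.49]
ft_force: [0.2, 0.2, -1.8]
grip_width: 0.0421
```

Emit:
arm_command:
  motion:
    - [[0,0,-30],0]
    - [[0,0,-60],0]
    - [[0,0,-90],0]
    - [[0,0,-110],0]
    - [[0,0,-122],0]

```text
time: 5.65
eef_pos: [0.5877, 0.2124, 0.0964]
orientation: [0.51, 0.49, 0.51, -0.489]
ft_force: [0.7, 0.9, -1.5]
grip_width: 0.0416
```

Emit:
arm_command:
  motion:
    - [[0,0,0],0]
    - [[0,0,0],0]
    - [[10,0,0],0]
    - [[20,0,0],0]
    - [[25,0,0],0]

```text
time: 6.15
eef_pos: [0.587, 0.2088, 0.0685]
orientation: [0.509, 0.49, 0.51, -0.491]
ft_force: [0.1, 0.7, -1.8]
grip_width: 0.042
```

Emit:
arm_command:
  motion:
    - [[3,0,0],0]
    - [[6,0,0],0]
    - [[8,0,0],0]
    - [[9,0,0],0]
    - [[9,0,0],0]

```text
time: 6.65
eef_pos: [0.5886, 0.2097, 0.0624]
orientation: [0.51, 0.49, 0.509, -0.49]
ft_force: [0.1, -0.3, 1.6]
grip_width: 0.0419
```

```bash
python3 - <<'E'
from h import *
s=bot.get_state();print(s["eef_pos"],s["ft_force"],s["grip_width"],tool(s).round(3))
c=bot.camera("side");crop(c["color"][:,:,::-1],180,100,290,220,2.7,"pics/s2.png")
E
```

```text
[0.58862755 0.20970559 0.06238762] [ 0.05171402 -0.33048724  1.59299943] 0.041946557952778143 [[ 0.001  0.999  0.039]
 [-0.     0.039 -0.999]
 [-1.     0.001  0.   ]]
```

View pics/s2.png

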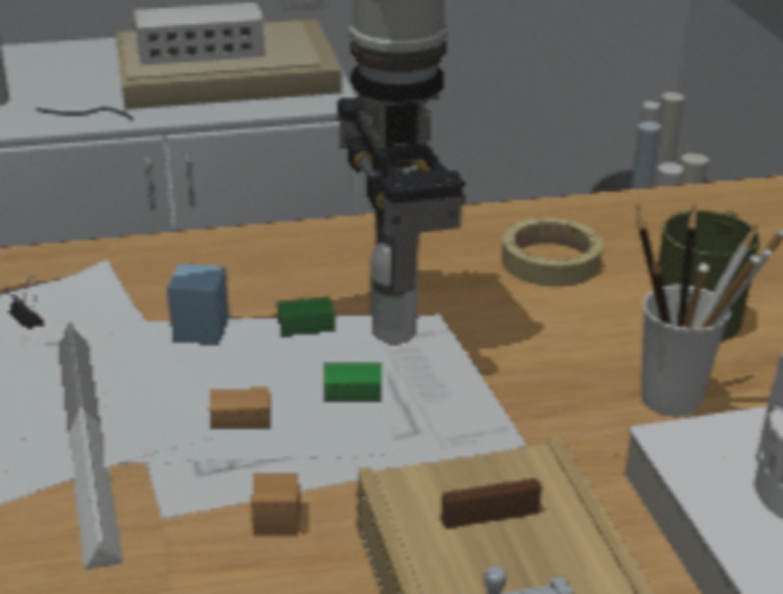

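Emit:
arm_command:
  motion:
    - [[0,0,0],0]
    - [[0,0,0],0]
    - [[0,0,0],0]
    - [[0,0,0],0]
    - [[-3,0,0],0]
  grip: 66

```text
time: 7.2
eef_pos: [0.5877, 0.2097, 0.0642]
orientation: [0.509, 0.49, 0.51, -0.49]
ft_force: [0.1, 0.1, -0.1]
grip_width: 0.0662
```

Emit:
arm_command:
  motion:
    - [[-25,0,0],0]
    - [[-55,0,0],0]
    - [[-90,0,0],0]
    - [[-130,0,0],0]
    - [[-150,0,0],0]

```text
time: 7.7
eef_pos: [0.5897, 0.21, 0.2193]
orientation: [0.511, 0.492, 0.508, -0.488]
ft_force: [0.2, -0.1, 0.1]
grip_width: 0.0661
```

Emit:
arm_command:
  motion:
    - [[0,-4,40],0]
    - [[0,-8,80],0]
    - [[0,-12,120],0]
    - [[0,-17,163],0]
    - [[0,-22,206],0]
  grip: 46

```text
time: 8.2
eef_pos: [0.5739, 0.0015, 0.2149]
orientation: [0.51, 0.49, 0.51, -0.49]
ft_force: [-0.4, -0.3, 0.2]
grip_width: 0.046
```

Emit:
arm_command:
  motion:
    - [[0,-4,40],0]
    - [[0,-8,80],0]
    - [[0,-12,120],0]
    - [[0,-17,163],0]
    - [[0,-22,206],0]

```text
time: 8.7
eef_pos: [0.56, -0.2053, 0.215]
orientation: [0.51, 0.49, 0.51, -0.49]
ft_force: [1.0, 0.4, 0.2]
grip_width: 0.046
```

Emit:
arm_command:
  motion:
    - [[0,0,0],0]
    - [[0,0,0],0]
    - [[0,0,0],0]

```text
time: 9.0
eef_pos: [0.5604, -0.2025, 0.2147]
orientation: [0.51, 0.49, 0.51, -0.49]
ft_force: [0.1, 0.9, 0.1]
grip_width: 0.0461
```

```bash
python3 - <<'E'
from h import *
s=bot.get_state();c=bot.camera("wrist");cv2.imwrite("pics/w2.png",c["color"][:,:,::-1])
print(shift([.5593,-.2035,.077]),s["qpos"].round(2)); print([np.round(wproj(c,s,X),1) for X in [(.5593,-.2035,.093),(.5164,-.2052,.074),(.5857,-.1124,.08),(.4399,-.261,.022),(.4478,-.026,.034)]])
E
```

```text
(array([137.7,  -1.2,   1.3]), array([ 0.5604, -0.2022,  0.2147])) [-0.55  0.21  1.54  0.    1.39  0.98]
[array([315.6, 238.1]), array([315.5, 279.6]), array([209.5, 200.4]), array([363.1, 329.1]), array([153.3, 316. ])]
```

View pics/w2.png

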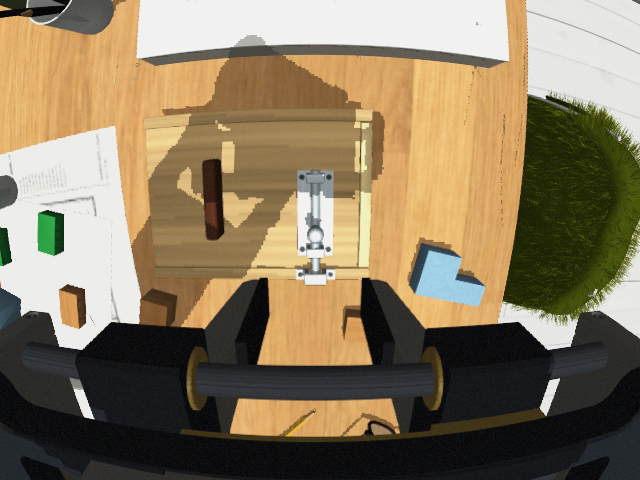

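Emit:
arm_command:
  motion:
    - [[35,1,1],0]
    - [[70,1,1],0]
    - [[105,1,1],0]
    - [[125,1,1],0]
    - [[136,1,1],0]

```text
time: 9.55
eef_pos: [0.5602, -0.2024, 0.0763]
orientation: [0.509, 0.489, 0.511, -0.49]
ft_force: [0.0, -0.5, 0.5]
grip_width: 0.046
```

Emit:
arm_command:
  motion:
    - [[0,0,0],0]
    - [[0,0,0],0]
    - [[0,0,0],0]
    - [[0,0,0],0]
    - [[0,0,0],0]
  grip: 6
  force: 12

```text
time: 10.05
eef_pos: [0.5621, -0.2031, 0.08]
orientation: [0.509, 0.491, 0.51, -0.489]
ft_force: [0.1, 6.9, 4.7]
grip_width: 0.0125
```

Emit:
arm_command:
  motion:
    - [[0,0,0],0]
    - [[0,5,0],0]
    - [[0,10,0],0]
    - [[0,15,0],0]
    - [[0,20,0],0]

```text
time: 10.55
eef_pos: [0.5819, -0.2023, 0.08]
orientation: [0.509, 0.491, 0.51, -0.489]
ft_force: [-1.2, 5.7, 5.4]
grip_width: 0.0121
```

Emit:
arm_command:
  motion:
    - [[0,2,0],0]
    - [[0,2,0],0]
    - [[0,2,0],0]

```text
time: 10.85
eef_pos: [0.5842, -0.2022, 0.08]
orientation: [0.51, 0.491, 0.51, -0.489]
ft_force: [0.2, 6.5, 5.5]
grip_width: 0.0122
```

Emit:
arm_command:
  motion:
    - [[0,0,0],0]
    - [[0,0,0],0]
    - [[-5,0,0],0]
    - [[-20,0,0],0]
    - [[-35,0,0],0]
  grip: 46

```text
time: 11.35
eef_pos: [0.5833, -0.204, 0.115]
orientation: [0.51, 0.49, 0.51, -0.49]
ft_force: [0.5, 0.3, -0.1]
grip_width: 0.0462
```

Emit:
arm_command:
  motion:
    - [[0,2,-30],0]
    - [[0,4,-60],0]
    - [[0,6,-89],0]
    - [[0,6,-89],0]
    - [[0,6,-89],0]

```text
time: 11.85
eef_pos: [0.5865, -0.1149, 0.1151]
orientation: [0.511, 0.49, 0.509, -0.49]
ft_force: [0.7, 0.5, -0.5]
grip_width: 0.0457
```

```bash
python3 - <<'E'
from h import *
s=bot.get_state();c=bot.camera("wrist");cv2.imwrite("pics/w3.png",c["color"][:,:,::-1])
print(shift([.5865,-.1134,.060])); print([np.round(wproj(c,s,X),1) for X in [(.584,-.2035,.093),(.5865,-.1134,.08)]])
E
```

```text
(array([54.8,  0.1, -2.2]), array([ 0.5864, -0.1155,  0.1148]))
[array([464.4, 287.8]), array([311.8, 272.7])]
```

View pics/w3.png

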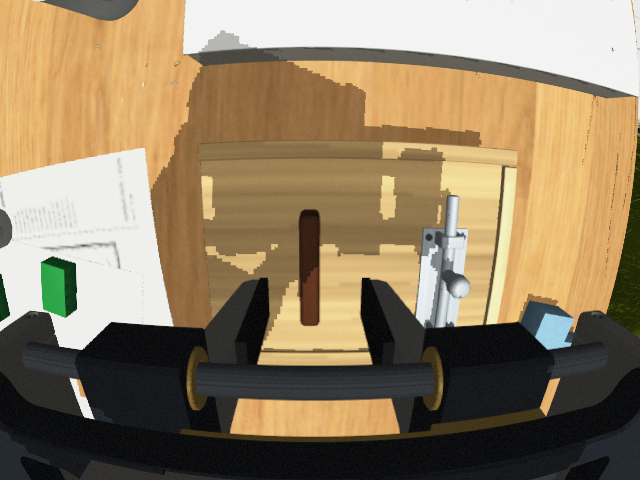

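Emit:
arm_command:
  motion:
    - [[20,0,-1],0]
    - [[38,0,-1],0]
    - [[50,0,-1],0]
    - [[54,0,-1],0]
    - [[54,0,-1],0]

```text
time: 12.4
eef_pos: [0.5855, -0.1141, 0.0593]
orientation: [0.509, 0.49, 0.51, -0.49]
ft_force: [-0.1, -0.2, -0.9]
grip_width: 0.0462
```

Emit:
arm_command:
  motion:
    - [[0,0,0],0]
    - [[0,0,0],0]
    - [[0,0,0],0]
    - [[0,0,0],0]
    - [[0,0,0],0]
  grip: 6
  force: 25

```text
time: 12.9
eef_pos: [0.5859, -0.1119, 0.06]
orientation: [0.509, 0.491, 0.51, -0.489]
ft_force: [0.0, 7.2, 3.1]
grip_width: 0.0115
```

Emit:
arm_command:
  motion:
    - [[0,0,-8],0]
    - [[0,0,-24],0]
    - [[0,0,-42],0]
    - [[0,0,-60],0]
    - [[0,0,-78],0]

```text
time: 13.4
eef_pos: [0.5828, -0.034, 0.06]
orientation: [0.51, 0.49, 0.51, -0.49]
ft_force: [-0.4, -3.3, 3.0]
grip_width: 0.0119
```

Emit:
arm_command:
  motion:
    - [[0,0,-20],0]
    - [[0,0,-45],0]
    - [[0,0,-70],0]
    - [[0,0,-90],0]
    - [[0,0,-99],0]

```text
time: 13.9
eef_pos: [0.5787, 0.0659, 0.06]
orientation: [0.51, 0.49, 0.51, -0.489]
ft_force: [0.1, -3.6, 3.6]
grip_width: 0.0122
```

Emit:
arm_command:
  motion:
    - [[0,0,0],0]
    - [[0,0,0],0]

```text
time: 14.1
eef_pos: [0.5787, 0.0647, 0.06]
orientation: [0.509, 0.49, 0.51, -0.489]
ft_force: [-1.8, 2.3, 4.8]
grip_width: 0.0116
```

Emit:
arm_command:
  motion:
    - [[0,0,0],0]
    - [[0,0,0],0]
    - [[0,0,0],0]
    - [[-30,0,0],0]
    - [[-60,0,0],0]
  grip: 60

```text
time: 14.6
eef_pos: [0.5775, 0.0632, 0.1188]
orientation: [0.508, 0.489, 0.511, -0.491]
ft_force: [0.3, -0.3, -0.1]
grip_width: 0.0495
```

Emit:
arm_command:
  motion:
    - [[-30,-20,3],0]
    - [[-60,-55,8],0]
    - [[-90,-90,12],0]
    - [[-120,-125,17],0]
    - [[-130,-140,20],0]

```text
time: 15.1
eef_pos: [0.4389, 0.0374, 0.2526]
orientation: [0.511, 0.491, 0.508, -0.489]
ft_force: [1.1, 0.0, 0.5]
grip_width: 0.0601
```

Emit:
arm_command:
  motion:
    - [[0,0,0],0]
    - [[0,0,0],0]
    - [[0,0,0],0]

```text
time: 15.4
eef_pos: [0.4397, 0.0379, 0.2483]
orientation: [0.509, 0.49, 0.51, -0.491]
ft_force: [0.2, -0.4, 0.3]
grip_width: 0.0601
```

```bash
python3 - <<'E'
from h import *
import pickle
s=bot.get_state();c=bot.camera("wrist");pickle.dump((s,c),open("w4.pkl","wb"));im=c["color"][:,:,::-1]
print(s["eef_pos"],s["qpos"].round(2)); print([np.round(wproj(c,s,X),1) for X in [(.4365,.106,.022),(.4478,-.026,.034),(.44,-.261,.022)]])
crop(im,0,0,640,480,1.25,"pics/w4.png")
E
```

```text
[0.43972169 0.03791024 0.24830986] [-0.19 -0.22  1.9   0.    1.46  1.34]
[array([252.1, 213.9]), array([375.1, 210. ]), array([550.8, 225.7])]
```

View pics/w4.png

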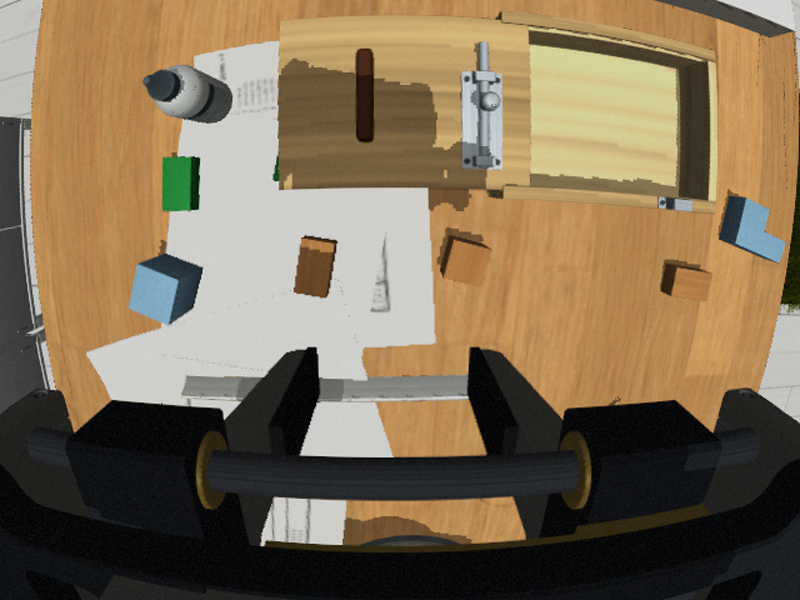

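```bash
python3 - <<'E'
from h import *
import pickle
s,c=pickle.load(open("w4.pkl","rb"));im=c["color"][:,:,::-1]
crop(im,230,180,175,70,4.5,"a.png");crop(im,515,195,175,60,4.5,"b.png");a=cv2.imread("a.png");b=np.full((270,a.shape[1],3),255,np.uint8);x=cv2.imread("b.png");b[:x.shape[0],:x.shape[1]]=x[:, :a.shape[1]]
cv2.imwrite("pics/w4c.png",np.vstack([a,b]));print(a.shape,x.shape)
E
```

```text
(315, 788, 3) (270, 562, 3)
```

View pics/w4c.png

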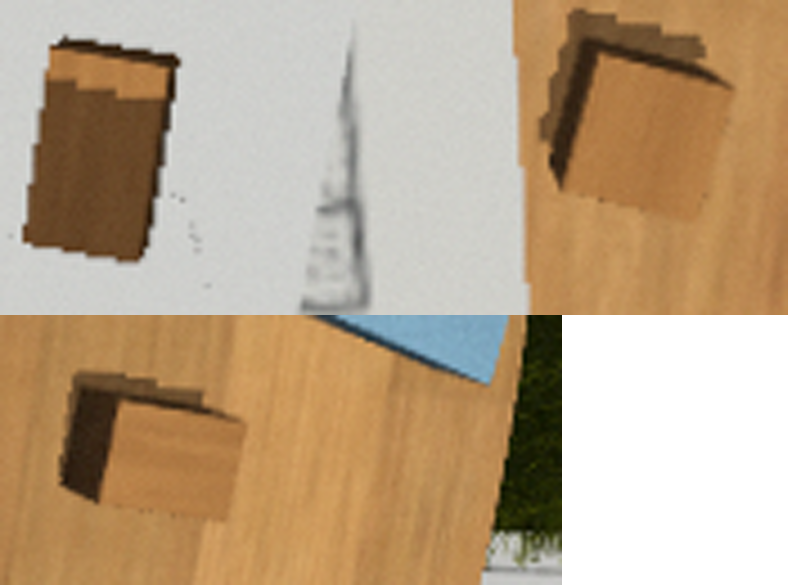

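```bash
python3 - <<'E'
from h import *
import pickle
s,c=pickle.load(open("w4.pkl","rb"))
def go(n,q,o,z,off=0):
    P=np.array([wpx(c,s,o[0]+u/4.5,o[1]+(v-off)/4.5,z)[:2] for u,v in q]);e=np.roll(P,-1,0)-P
    print(n,P.mean(0).round(4),"edges",(np.hypot(*e.T)*1e3).round(0),np.degrees(np.arctan2(e[:,1],e[:,0])).round(1))
go("A",[(50,47),(166,66),(135,260),(24,240)],(230,180),.022)
go("cube",[(598,52),(733,88),(700,220),(560,190)],(230,180),.034)
go("C",[(120,402),(246,422),(226,522),(98,502)],(515,195),.022,315)
s=bot.get_state();R=tool(s);print("tool y yaw",np.degrees(np.arctan2(R[1,1],R[0,1])),s["qpos"].round(2))
E
```

```text
A [0.436  0.1076] edges [29. 49. 28. 49.] [-98.  171.5  81.6  -8. ]
cube [ 0.4471 -0.0249] edges [33. 33. 35. 34.] [-101.8  170.4   80.3  -11.9]
C [ 0.4376 -0.2667] edges [49. 30. 50. 29.] [-92.9 177.6  85.7  -4.6]
tool y yaw 2.244942073402197 [-0.19 -0.22  1.9   0.    1.46  1.34]
```

Emit:
arm_command:
  motion:
    - [[20,-1,-35],5.2]
    - [[60,-1,-70],10.4]
    - [[100,-1,-70],10.4]
    - [[140,-1,-70],10.4]
    - [[175,-1,-70],10.4]
  grip: 60

```text
time: 15.95
eef_pos: [0.4347, 0.1084, 0.0715]
orientation: [-0.463, -0.533, -0.464, 0.535]
ft_force: [0.2, -0.4, -0.4]
grip_width: 0.0603
```

Emit:
arm_command:
  motion:
    - [[20,0,0],0]
    - [[40,0,0],0]
    - [[56,0,0],0]
    - [[66,0,0],0]
    - [[69,0,0],0]

```text
time: 16.45
eef_pos: [0.4348, 0.1079, 0.0039]
orientation: [-0.462, -0.533, -0.464, 0.535]
ft_force: [0.2, 0.7, 0.1]
grip_width: 0.0599
```

Emit:
arm_command:
  motion:
    - [[0,0,0],0]
    - [[0,0,0],0]
    - [[0,0,0],0]
    - [[0,0,0],0]
    - [[0,0,0],0]
  grip: 22
  force: 20

```text
time: 16.95
eef_pos: [0.4366, 0.1077, 0.0062]
orientation: [0.463, 0.535, 0.463, -0.534]
ft_force: [-0.4, 0.3, 2.6]
grip_width: 0.0299
```

Emit:
arm_command:
  motion:
    - [[-20,0,0],0]
    - [[-50,0,0],0]
    - [[-90,0,0],0]
    - [[-130,0,0],0]
    - [[-160,0,0],0]

```text
time: 17.45
eef_pos: [0.4366, 0.1077, 0.1684]
orientation: [0.464, 0.535, 0.462, -0.534]
ft_force: [0.2, -0.8, -0.6]
grip_width: 0.0296
```

```bash
python3 - <<'E'
from h import *
s=bot.get_state();p=(.5871,-.1474,.0401)
for X in [(-15,8,11),(-40,-52,17),(35,-35,11)]: print(X,W(p,X).round(4),shift(W(p,X)))
R=tool(s);print("yaw",np.degrees(np.arctan2(R[1,1],R[0,1])),s["grip_width"])
E
```

```text
(-15, 8, 11) [ 0.5718 -0.14    0.011 ] (array([157.8, 168.5, 226.1]), array([0.4366, 0.1077, 0.1684]))
(-40, -52, 17) [ 0.5492 -0.201   0.017 ] (array([151.7, 154.8, 289.7]), array([0.4366, 0.1077, 0.1684]))
(35, -35, 11) [ 0.6235 -0.181   0.011 ] (array([157.9, 225.5, 259.3]), array([0.4366, 0.1077, 0.1684]))
yaw -8.154661863783671 0.029559351562337202
```

Emit:
arm_command:
  motion:
    - [[0,17,23],0]
    - [[0,34,46],0]
    - [[0,51,69],0]
    - [[0,68,92],0]
    - [[0,84,113],0]

```text
time: 17.95
eef_pos: [0.5034, -0.0173, 0.1657]
orientation: [0.463, 0.534, 0.463, -0.534]
ft_force: [-0.2, 0.1, -0.6]
grip_width: 0.03
```

Emit:
arm_command:
  motion:
    - [[0,17,23],0]
    - [[0,34,46],0]
    - [[0,51,69],0]
    - [[0,68,92],-5.2]
    - [[0,84,113],-10.4]

```text
time: 18.45
eef_pos: [0.5705, -0.141, 0.1655]
orientation: [0.51, 0.489, 0.511, -0.489]
ft_force: [0.2, -0.4, -0.4]
grip_width: 0.0298
```

Emit:
arm_command:
  motion:
    - [[0,0,0],0]
    - [[20,0,0],0]
    - [[50,0,0],0]
    - [[80,0,0],0]
    - [[105,0,0],0]

```text
time: 18.95
eef_pos: [0.5691, -0.1386, 0.0589]
orientation: [0.509, 0.49, 0.51, -0.49]
ft_force: [1.2, -0.2, -1.1]
grip_width: 0.0294
```

```bash
python3 - <<'E'
from h import *
s=bot.get_state();p=(.5871,-.1474,.0401)
for X in [(-15,8,11)]: print(X,W(p,X).round(4),shift(W(p,X)))
R=tool(s);print("yaw",np.degrees(np.arctan2(R[1,1],R[0,1])),s["grip_width"])
E
```

```text
(-15, 8, 11) [ 0.5718 -0.14    0.011 ] (array([47.9,  2.7,  1.5]), array([ 0.5691, -0.1386,  0.0589]))
yaw 2.1916211764536455 0.02937982293430286
```

Emit:
arm_command:
  motion:
    - [[15,2,1],0]
    - [[30,2,1],0]
    - [[40,2,1],0]
    - [[45,2,1],0]
    - [[47,2,1],0]

```text
time: 19.45
eef_pos: [0.5724, -0.1408, 0.0136]
orientation: [0.51, 0.49, 0.51, -0.49]
ft_force: [0.4, 0.1, -0.2]
grip_width: 0.0299
```

Emit:
arm_command:
  motion:
    - [[0,0,0],0]
    - [[0,0,0],0]
    - [[0,0,0],0]
    - [[0,0,0],0]
    - [[-4,0,0],0]
  grip: 41

```text
time: 19.95
eef_pos: [0.5719, -0.1406, 0.0175]
orientation: [0.509, 0.49, 0.51, -0.49]
ft_force: [0.9, -0.5, -0.4]
grip_width: 0.0412
```

Emit:
arm_command:
  motion:
    - [[-20,0,0],0]
    - [[-50,0,0],0]
    - [[-90,0,0],0]
    - [[-130,0,0],0]
    - [[-170,0,0],0]

```text
time: 20.45
eef_pos: [0.572, -0.1406, 0.1896]
orientation: [0.51, 0.49, 0.51, -0.49]
ft_force: [0.4, -0.4, 0.3]
grip_width: 0.0409
```

Emit:
arm_command:
  motion:
    - [[0,-24,-24],0]
    - [[-10,-48,-48],0]
    - [[-20,-72,-72],0]
    - [[-20,-96,-96],6.6]
    - [[-20,-118,-119],13.2]
  grip: 60

```text
time: 20.95
eef_pos: [0.4488, -0.0256, 0.2083]
orientation: [0.449, 0.547, 0.448, -0.546]
ft_force: [0.1, 0.1, 0.6]
grip_width: 0.0601
```

Emit:
arm_command:
  motion:
    - [[0,0,0],0]
    - [[0,0,0],0]
    - [[0,0,0],0]

```text
time: 21.25
eef_pos: [0.4504, -0.0271, 0.208]
orientation: [0.45, 0.545, 0.45, -0.545]
ft_force: [-0.5, -1.0, -0.7]
grip_width: 0.0603
```

```bash
python3 - <<'E'
from h import *
s=bot.get_state();c=bot.camera("wrist");im=c["color"][:,:,::-1]
print(shift((.4471,-.0249,.010)),s["grip_width"]); print([np.round(np.array(wproj(c,s,X))*1.25,1) for X in [(.4471,-.0249,.034),(.4376,-.2667,.022),(.5718,-.14,.028),(.5705,-.104,.08)]])
crop(im,0,0,640,480,1.25,"pics/w5.png")
E
```

```text
(array([197.9,  -3.8,  -1.7]), array([ 0.4504, -0.0272,  0.2079])) 0.06028883074859188
[array([390.7, 284.2]), array([665.7, 242.3]), array([508.5,  97.8]), array([475.1,  92.8])]
```

View pics/w5.png

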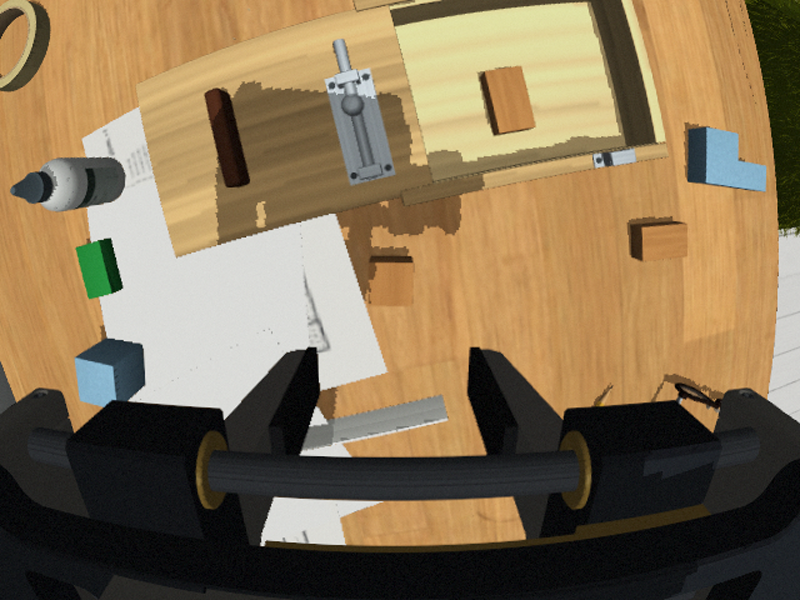

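Emit:
arm_command:
  motion:
    - [[40,-4,-1],0]
    - [[80,-4,-1],0]
    - [[120,-4,-1],0]
    - [[150,-4,-1],0]
    - [[170,-4,-1],0]

```text
time: 21.8
eef_pos: [0.4449, -0.0249, 0.035]
orientation: [-0.449, -0.545, -0.451, 0.546]
ft_force: [-0.3, -0.2, -0.5]
grip_width: 0.0602
```

Emit:
arm_command:
  motion:
    - [[12,0,0],0]
    - [[22,0,0],0]
    - [[27,0,0],0]
    - [[27,0,0],0]

```text
time: 22.2
eef_pos: [0.4462, -0.0249, 0.0106]
orientation: [-0.45, -0.545, -0.45, 0.545]
ft_force: [0.4, 0.1, -0.4]
grip_width: 0.06
```

Emit:
arm_command:
  motion:
    - [[0,0,0],0]
    - [[0,0,0],0]
    - [[0,0,0],0]
    - [[0,0,0],0]
    - [[0,0,0],0]
  grip: 26

```text
time: 22.7
eef_pos: [0.4464, -0.0248, 0.0111]
orientation: [0.45, 0.546, 0.45, -0.545]
ft_force: [-0.3, -0.5, 3.2]
grip_width: 0.0339
```

Emit:
arm_command:
  motion:
    - [[-20,0,0],0]
    - [[-50,0,0],0]
    - [[-90,0,0],0]
    - [[-130,0,0],0]
    - [[-150,0,0],0]

```text
time: 23.2
eef_pos: [0.4475, -0.0252, 0.1643]
orientation: [0.452, 0.546, 0.448, -0.544]
ft_force: [0.1, -0.7, -0.3]
grip_width: 0.0342
```

Emit:
arm_command:
  motion:
    - [[0,29,34],0]
    - [[0,58,68],0]
    - [[0,88,102],-4]
    - [[0,117,136],-8.5]
    - [[0,133,153],-13.2]

```text
time: 23.7
eef_pos: [0.5483, -0.2033, 0.1603]
orientation: [0.51, 0.49, 0.51, -0.49]
ft_force: [0.1, -0.1, -0.6]
grip_width: 0.0338
```

Emit:
arm_command:
  motion:
    - [[0,0,0],0]
    - [[15,0,0],0]
    - [[40,0,0],0]
    - [[65,0,0],0]
    - [[80,0,0],0]

```text
time: 24.2
eef_pos: [0.5452, -0.1976, 0.0774]
orientation: [0.508, 0.49, 0.511, -0.49]
ft_force: [-0.1, 0.2, 0.1]
grip_width: 0.0339
```

```bash
python3 - <<'E'
from h import *
s=bot.get_state();p=(.5871,-.1474,.0401)
for X in [(-40,-52,17)]: print(X,W(p,X).round(4),shift(W(p,X)))
R=tool(s);print("yaw",np.degrees(np.arctan2(R[1,1],R[0,1])),s["grip_width"])
E
```

```text
(-40, -52, 17) [ 0.5492 -0.201   0.017 ] (array([60.3,  4.2,  3.7]), array([ 0.5452, -0.1976,  0.0774]))
yaw 2.259545840505615 0.03393815250381569
```

Emit:
arm_command:
  motion:
    - [[15,3,2],0]
    - [[35,3,2],0]
    - [[50,3,2],0]
    - [[57,3,2],0]
    - [[59,3,2],0]

```text
time: 24.7
eef_pos: [0.5501, -0.2017, 0.0208]
orientation: [0.509, 0.49, 0.51, -0.49]
ft_force: [-0.1, 0.2, 0.6]
grip_width: 0.034
```

Emit:
arm_command:
  motion:
    - [[0,0,0],0]
    - [[0,0,0],0]
    - [[0,0,0],0]
    - [[0,0,0],0]
    - [[-4,0,0],0]
  grip: 42

```text
time: 25.2
eef_pos: [0.5502, -0.2019, 0.0255]
orientation: [0.509, 0.49, 0.51, -0.49]
ft_force: [-0.5, -0.4, 0.3]
grip_width: 0.0419
```

Emit:
arm_command:
  motion:
    - [[-20,0,0],0]
    - [[-50,0,0],0]
    - [[-90,0,0],0]
    - [[-130,0,0],0]
    - [[-170,0,0],0]

```text
time: 25.7
eef_pos: [0.5503, -0.2019, 0.1976]
orientation: [0.51, 0.49, 0.51, -0.49]
ft_force: [0.5, -1.2, -0.3]
grip_width: 0.042
```

Emit:
arm_command:
  motion:
    - [[0,-30,15],0]
    - [[0,-60,30],0]
    - [[0,-90,46],2]
    - [[0,-114,61],5.7]
    - [[0,-114,61],5.7]
  grip: 72

```text
time: 26.2
eef_pos: [0.437, -0.269, 0.1961]
orientation: [-0.484, -0.516, -0.483, 0.516]
ft_force: [0.3, 1.1, -0.8]
grip_width: 0.072
```

Emit:
arm_command:
  motion:
    - [[0,0,0],0]
    - [[0,0,0],0]
    - [[0,0,0],0]

```text
time: 26.5
eef_pos: [0.4397, -0.2669, 0.1956]
orientation: [0.485, 0.515, 0.485, -0.514]
ft_force: [-0.1, -0.2, 0.5]
grip_width: 0.0717
```

```bash
python3 - <<'E'
from h import *
s=bot.get_state();c=bot.camera("wrist");im=c["color"][:,:,::-1]
print(shift((.4376,-.2667,.004)),s["grip_width"]); print([np.round(np.array(wproj(c,s,X))*1.25,1) for X in [(.4376,-.2667,.022),(.5492,-.2010,.04)]])
crop(im,0,0,640,480,1.25,"pics/w6.png")
E
```

```text
(array([ 1.916e+02, -2.000e+00, -1.000e-01]), array([ 0.4396, -0.267 ,  0.1956])) 0.07170129405174082
[array([392.8, 282.1]), array([289.5, 138.9])]
```

View pics/w6.png

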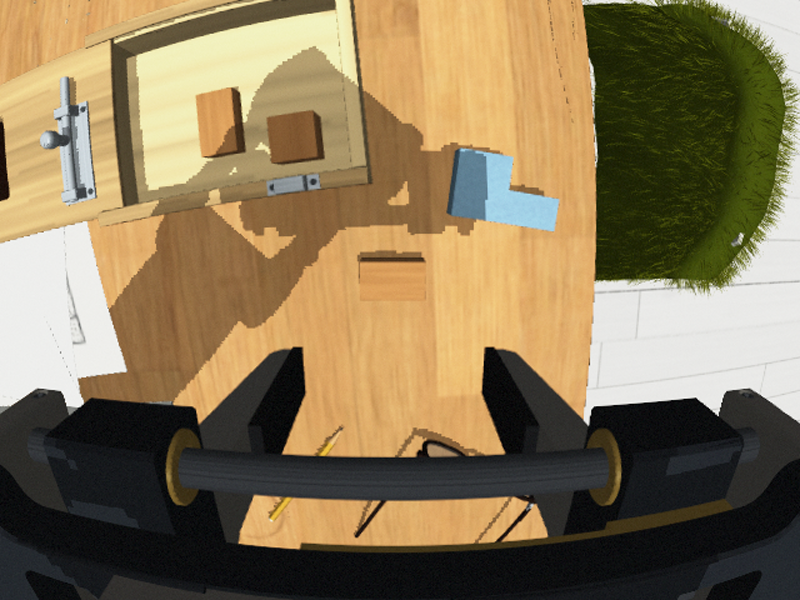

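Emit:
arm_command:
  motion:
    - [[40,-2,0],0]
    - [[80,-2,0],0]
    - [[120,-2,0],0]
    - [[150,-2,0],0]
    - [[168,-2,0],0]

```text
time: 27.05
eef_pos: [0.436, -0.2655, 0.0246]
orientation: [-0.483, -0.515, -0.487, 0.515]
ft_force: [-0.4, 0.2, -0.8]
grip_width: 0.0717
```

Emit:
arm_command:
  motion:
    - [[12,0,0],0]
    - [[20,0,0],0]
    - [[23,0,0],0]
    - [[23,0,0],0]

```text
time: 27.45
eef_pos: [0.4374, -0.2677, 0.005]
orientation: [0.485, 0.515, 0.484, -0.515]
ft_force: [0.1, 0.2, 0.1]
grip_width: 0.0723
```

Emit:
arm_command:
  motion:
    - [[0,0,0],0]
    - [[0,0,0],0]
    - [[0,0,0],0]
    - [[0,0,0],0]
    - [[0,0,0],0]
  grip: 42

```text
time: 27.95
eef_pos: [0.4373, -0.2677, 0.0052]
orientation: [0.485, 0.515, 0.484, -0.515]
ft_force: [-1.2, 0.2, 4.0]
grip_width: 0.05
```

Emit:
arm_command:
  motion:
    - [[-20,0,0],0]
    - [[-50,0,0],0]
    - [[-90,0,0],0]
    - [[-130,0,0],0]
    - [[-150,0,0],0]

```text
time: 28.45
eef_pos: [0.4382, -0.2686, 0.1583]
orientation: [0.487, 0.515, 0.483, -0.515]
ft_force: [0.3, -0.2, -1.0]
grip_width: 0.0502
```

Emit:
arm_command:
  motion:
    - [[0,38,-20],0]
    - [[0,76,-40],0]
    - [[0,115,-60],0]
    - [[0,150,-80],-2.5]
    - [[0,180,-97],-5.7]

```text
time: 28.95
eef_pos: [0.6239, -0.1801, 0.1541]
orientation: [0.51, 0.489, 0.511, -0.489]
ft_force: [0.3, -0.9, 0.3]
grip_width: 0.05
```

Emit:
arm_command:
  motion:
    - [[0,0,0],0]
    - [[15,0,0],0]
    - [[40,0,0],0]
    - [[65,0,0],0]
    - [[80,0,0],0]

```text
time: 29.45
eef_pos: [0.6195, -0.1814, 0.0711]
orientation: [0.508, 0.49, 0.511, -0.491]
ft_force: [-0.4, 0.1, -0.5]
grip_width: 0.0494
```

```bash
python3 - <<'E'
from h import *
s=bot.get_state();p=(.5871,-.1474,.0401)
for X in [(35,-35,11)]: print(X,W(p,X).round(4),shift(W(p,X)))
R=tool(s);print("yaw",np.degrees(np.arctan2(R[1,1],R[0,1])),s["grip_width"])
E
```

```text
(35, -35, 11) [ 0.6235 -0.181   0.011 ] (array([60.1,  4.3, -0.2]), array([ 0.6195, -0.1814,  0.0711]))
yaw 2.1355978169275556 0.04944035265086374
```

Emit:
arm_command:
  motion:
    - [[15,2,0],0]
    - [[35,2,0],0]
    - [[50,2,0],0]
    - [[56,2,0],0]
    - [[58,2,0],0]

```text
time: 29.95
eef_pos: [0.6241, -0.1813, 0.0159]
orientation: [0.509, 0.49, 0.51, -0.49]
ft_force: [0.2, -0.2, 0.2]
grip_width: 0.0496
```

Emit:
arm_command:
  motion:
    - [[0,0,0],0]
    - [[0,0,0],0]
    - [[0,0,0],0]
    - [[0,0,0],0]
    - [[-4,0,0],0]
  grip: 58

```text
time: 30.45
eef_pos: [0.6242, -0.1811, 0.0205]
orientation: [0.509, 0.49, 0.51, -0.49]
ft_force: [-0.7, -0.4, -0.6]
grip_width: 0.0577
```

Emit:
arm_command:
  motion:
    - [[-20,0,0],0]
    - [[-50,0,0],0]
    - [[-90,0,0],0]
    - [[-130,0,0],0]
    - [[-150,0,0],0]

```text
time: 30.95
eef_pos: [0.6263, -0.1822, 0.1758]
orientation: [0.512, 0.491, 0.507, -0.489]
ft_force: [-0.1, 0.0, 0.4]
grip_width: 0.0578
```

Emit:
arm_command:
  motion:
    - [[0,-7,-47],0]
    - [[0,-14,-94],0]
    - [[0,-21,-141],0]
    - [[0,-28,-188],0]
    - [[0,-35,-235],0]
  grip: 46

```text
time: 31.45
eef_pos: [0.5798, 0.0539, 0.1712]
orientation: [0.51, 0.49, 0.509, -0.49]
ft_force: [0.7, 0.6, 0.0]
grip_width: 0.0464
```

Emit:
arm_command:
  motion:
    - [[10,0,-12],0]
    - [[20,0,-12],0]
    - [[30,0,-12],0]
    - [[30,0,-12],0]
    - [[30,0,-12],0]

```text
time: 31.95
eef_pos: [0.5799, 0.0626, 0.14]
orientation: [0.509, 0.49, 0.509, -0.491]
ft_force: [0.2, 0.2, -1.1]
grip_width: 0.0462
```

```bash
python3 - <<'E'
from h import *
s=bot.get_state();c=bot.camera("wrist");im=c["color"][:,:,::-1]
print(shift((.5785,.0645,.060)),s["grip_width"]); print(np.array(wproj(c,s,(.5785,.0645,.08)))*1.25)
crop(im,0,0,640,480,1.25,"pics/w7.png")
E
```

```text
(array([80.6, -1.7, -1.8]), array([0.5802, 0.0628, 0.1406])) 0.04619676896294925
[389.23774187 327.06658836]
```

View pics/w7.png

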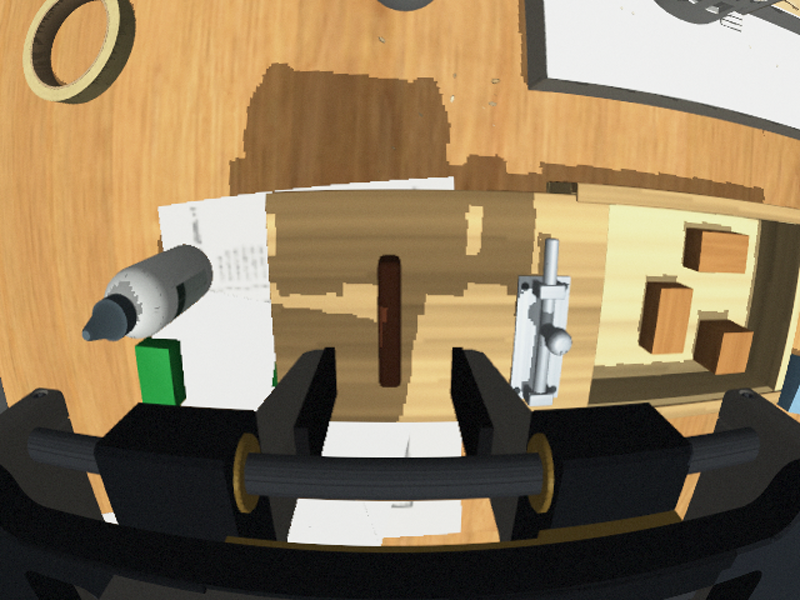

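Emit:
arm_command:
  motion:
    - [[25,-1,-2],0]
    - [[50,-1,-2],0]
    - [[70,-1,-2],0]
    - [[79,-1,-2],0]
    - [[80,-1,-2],0]

```text
time: 32.5
eef_pos: [0.5783, 0.0656, 0.0598]
orientation: [0.509, 0.49, 0.51, -0.491]
ft_force: [-0.4, 0.6, 0.2]
grip_width: 0.0457
```

Emit:
arm_command:
  motion:
    - [[0,0,0],0]
    - [[0,0,0],0]
    - [[0,0,0],0]
    - [[0,0,0],0]
    - [[0,0,0],0]
  grip: 6
  force: 25

```text
time: 33.0
eef_pos: [0.5793, 0.0658, 0.0613]
orientation: [0.51, 0.49, 0.509, -0.49]
ft_force: [-0.1, -1.6, 2.1]
grip_width: 0.0114
```

Emit:
arm_command:
  motion:
    - [[0,0,8],0]
    - [[0,0,24],0]
    - [[0,0,44],0]
    - [[0,0,64],0]
    - [[0,0,84],0]

```text
time: 33.5
eef_pos: [0.5827, -0.0191, 0.0613]
orientation: [0.51, 0.491, 0.509, -0.49]
ft_force: [1.4, 3.1, 3.4]
grip_width: 0.0118
```

Emit:
arm_command:
  motion:
    - [[0,0,20],0]
    - [[0,0,42],0]
    - [[0,0,62],0]
    - [[0,0,78],0]
    - [[0,0,88],0]

```text
time: 34.0
eef_pos: [0.5863, -0.1076, 0.0613]
orientation: [0.51, 0.491, 0.509, -0.49]
ft_force: [3.3, 2.5, 4.4]
grip_width: 0.012
```

Emit:
arm_command:
  motion:
    - [[0,0,2],0]
    - [[0,0,4],0]
    - [[0,0,6],0]
    - [[0,0,8],0]
    - [[0,0,8],0]

```text
time: 34.5
eef_pos: [0.5865, -0.1118, 0.0613]
orientation: [0.51, 0.491, 0.51, -0.489]
ft_force: [3.7, 7.2, 6.7]
grip_width: 0.0119
```

```bash
python3 - <<'E'
from h import *
s=bot.get_state();print(s["eef_pos"],s["ft_force"],s["grip_width"])
E
```

```text
[ 0.58648961 -0.11180373  0.06127552] [3.71611942 7.23007745 6.74033531] 0.011947675459127461
```

Emit:
arm_command:
  motion:
    - [[0,0,2],0]
    - [[0,0,3],0]
    - [[0,0,3],0]

```text
time: 34.8
eef_pos: [0.5864, -0.1119, 0.0612]
orientation: [0.508, 0.492, 0.511, -0.488]
ft_force: [2.9, 16.3, 9.7]
grip_width: 0.0116
```

Emit:
arm_command:
  motion:
    - [[0,0,-5],0]
    - [[0,0,-5],0]
    - [[0,0,-5],0]
    - [[-25,0,-5],0]
    - [[-54,0,-5],0]
  grip: 46

```text
time: 35.3
eef_pos: [0.5838, -0.1118, 0.1131]
orientation: [0.508, 0.489, 0.511, -0.491]
ft_force: [0.8, -1.2, 0.7]
grip_width: 0.0456
```

Emit:
arm_command:
  motion:
    - [[0,-2,30],0]
    - [[0,-4,60],0]
    - [[0,-6,89],0]
    - [[0,-6,89],0]
    - [[0,-6,89],0]

```text
time: 35.8
eef_pos: [0.5826, -0.2013, 0.114]
orientation: [0.509, 0.49, 0.51, -0.491]
ft_force: [-0.1, 0.8, -0.1]
grip_width: 0.0459
```

```bash
python3 - <<'E'
from h import *
s=bot.get_state();c=bot.camera("wrist");im=c["color"][:,:,::-1]
print(shift((.584,-.2025,.078)),s["grip_width"]); print(np.array(wproj(c,s,(.584,-.2025,.093)))*1.25)
crop(im,0,0,640,480,1.25,"pics/w8.png")
E
```

```text
(array([36. ,  1.2,  2.1]), array([ 0.5827, -0.2005,  0.114 ])) 0.04585700592862215
[395.81220823 348.63639287]
```

View pics/w8.png

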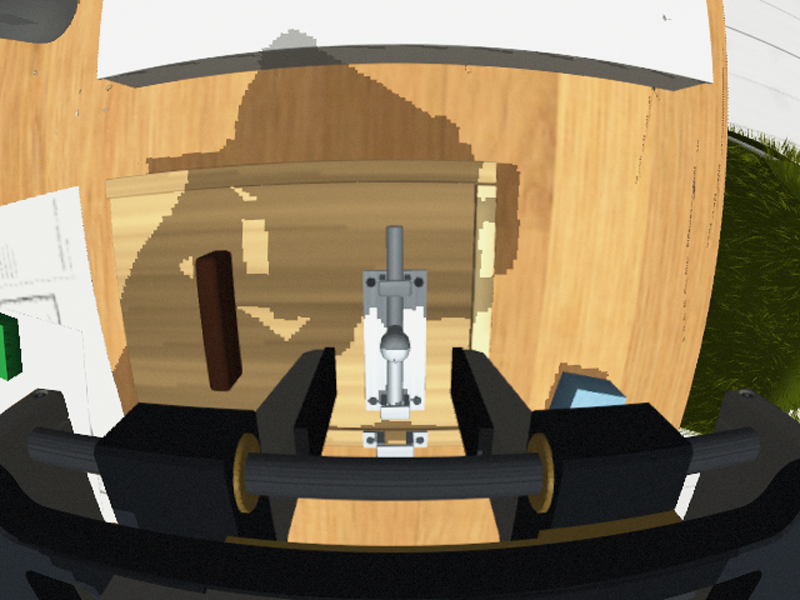

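Emit:
arm_command:
  motion:
    - [[15,1,2],0]
    - [[28,1,2],0]
    - [[34,1,2],0]
    - [[36,1,2],0]
    - [[36,1,2],0]

```text
time: 36.35
eef_pos: [0.584, -0.2025, 0.0779]
orientation: [0.509, 0.49, 0.51, -0.49]
ft_force: [-0.5, -0.8, 1.0]
grip_width: 0.046
```

Emit:
arm_command:
  motion:
    - [[0,0,0],0]
    - [[0,0,0],0]
    - [[0,0,0],0]
    - [[0,0,0],0]
    - [[0,0,0],0]
  grip: 6
  force: 12

```text
time: 36.85
eef_pos: [0.5844, -0.2021, 0.0789]
orientation: [0.509, 0.491, 0.51, -0.49]
ft_force: [-0.4, 3.6, 0.5]
grip_width: 0.0123
```

Emit:
arm_command:
  motion:
    - [[0,-4,0],0]
    - [[0,-8,0],0]
    - [[0,-12,0],0]
    - [[0,-16,0],0]
    - [[0,-20,0],0]

```text
time: 37.35
eef_pos: [0.5641, -0.203, 0.0788]
orientation: [0.509, 0.491, 0.51, -0.49]
ft_force: [0.9, 5.9, 2.0]
grip_width: 0.0122
```

Emit:
arm_command:
  motion:
    - [[0,-2,0],0]
    - [[0,-4,0],0]
    - [[0,-5,0],0]
    - [[0,-5,0],0]

```text
time: 37.75
eef_pos: [0.5602, -0.2031, 0.0788]
orientation: [0.51, 0.491, 0.509, -0.489]
ft_force: [5.8, 6.5, 0.6]
grip_width: 0.0121
```

Emit:
arm_command:
  motion:
    - [[0,-2,0],0]
    - [[0,-3,0],0]
    - [[0,-3,0],0]

```text
time: 38.05
eef_pos: [0.5598, -0.2031, 0.079]
orientation: [0.512, 0.493, 0.507, -0.488]
ft_force: [13.8, 6.4, -5.7]
grip_width: 0.0124
```

Emit:
arm_command:
  motion:
    - [[0,3,0],0]
    - [[0,3,0],0]
    - [[0,3,0],0]
    - [[-5,3,0],0]
    - [[-40,3,0],0]
  grip: 46

```text
time: 38.55
eef_pos: [0.5558, -0.2024, 0.1146]
orientation: [0.506, 0.489, 0.513, -0.491]
ft_force: [0.1, -0.8, -0.2]
grip_width: 0.0458
```

Emit:
arm_command:
  motion:
    - [[-40,0,0],0]
    - [[-80,0,0],0]
    - [[-120,-10,0],0]
    - [[-150,-40,0],0]
    - [[-180,-60,0],0]

```text
time: 39.05
eef_pos: [0.4981, -0.2065, 0.3006]
orientation: [0.51, 0.49, 0.509, -0.49]
ft_force: [-0.2, -0.8, 0.9]
grip_width: 0.0462
```

Emit:
arm_command:
  motion:
    - [[0,0,0],0]
    - [[0,0,0],0]
    - [[0,0,0],0]

```text
time: 39.35
eef_pos: [0.499, -0.206, 0.2971]
orientation: [0.509, 0.49, 0.511, -0.49]
ft_force: [0.3, -0.2, -0.7]
grip_width: 0.046
```

```bash
python3 - <<'E'
from h import *
s=bot.get_state();c=bot.camera("wrist");im=c["color"][:,:,::-1];p=(.5871,-.1474,.0401)
print(s["time"],s["eef_pos"],s["ft_force"])
o=(np.array(wproj(c,s,W(p,(-30,-55,60))))-(150,100)).astype(int).clip(0);print(o)
k=lambda X:(np.array(wproj(c,s,W(p,X)))-np.array([max(o[0],0),max(o[1],0)]))*2.6
print("knob0",k((-30,-55,93)),"knob 4mm",k((-26,-55,93)),"pull",k((0,35,80)))
crop(im,o[0],o[1],300,225,2.6,"pics/w9.png")
E
```

```text
39.35 [ 0.49904324 -0.20595257  0.29705736] [ 0.26501483 -0.15007521 -0.69618707]
[164  56]
knob0 [391.2860478  264.85538336] knob 4mm [391.25837436 254.52686322] pull [167.03234907 194.73119357]
```

View pics/w9.png

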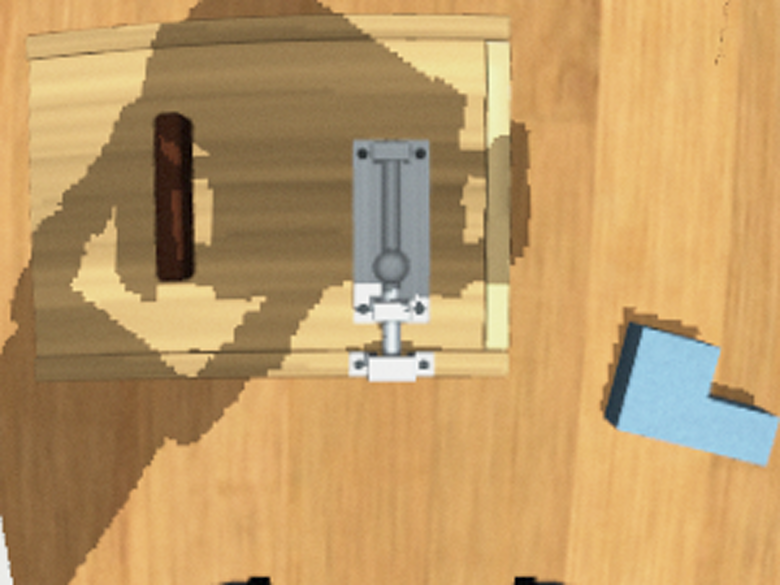

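The last picture shows the knob at (391,266), where a fully shot bolt puts it (391,265). The rod is in the staple, the lid meets the end wall, and the last push on the bolt met a hard stop (13.8 N). I'm handing it in.

```bash
python3 -c "
from plant import bot
print(bot.close_job())"
```

```text
the job is handed in; nothing more can be done
None
```

The study model is packed away and I handed the job in at about 39 s of robot time; the hand-in gives no verdict.

**What I did:**
- I stood the glue bottle at about (0.59, 0.21), clear of the lid's path.
- I drew the bolt about 22 mm and slid the lid open about 177 mm.
- I laid in all three timber blocks that were out (two flats and one cube). I left the green look-alikes and both blue foam pieces where they were.
- I slid the lid shut and shot the bolt.

**Last checks:**
- **Blocks:** the picture taken just before closing showed all three lying flat in the case.
- **Lid:** it stopped hard at the same spot as at the start (16 N on the last push). The last picture shows it against the end wall.
- **Bolt:** it stopped hard after 24 mm of travel, and the knob sits within 1 pixel of where a fully shot bolt should put it.
- **Bottle and tall foam:** the bottle was upright when last seen, just before the lid was shut. The tall foam was last seen on the desk before the second block was picked up. Neither is in the final picture.
- **L-shaped foam:** it is in the final picture, on the desk outside the case.
- **Robot:** the gripper was raised clear of everything.

No check failed. The one mismatch was that my first, rough fit of the case position disagreed with the top camera by up to 5 pixels. A closer wrist view replaced it, with errors under 2 pixels except 2.6 at the knob, which I corrected before grasping.

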